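# Raise the sash of the finishing cabinet to the orange clip

### The arm

A 6-joint arm with a two-finger parallel gripper is mounted at the origin on the work surface. World frame = base frame: x ahead of the robot, y to its left, z up, the work surface at z = 0. Lengths are in m, angles in degrees, forces in N, time in s.
With the tool pointing down it reaches from about 0.375 to 0.9 m from the base axis. Payload 3.1 kg.
Tool frame: the origin (TCP) lies at the very end of the fingers, on their centre line; the grasp point (between the pads) lies 19 mm behind it; z points along the fingers, y is the direction in which the jaws open and shut (so a half turn about z gives the same grasp; the last joint's range is limited). The gripper opens to 87 mm and grips with 3 to 60 N. Pads are 19 mm wide; open, the fingers measure 117 mm over their backs; the gripper's body (75 mm by 190 mm) begins 51 mm behind the grasp point.
Start: joints at [66.836, 30.224, 82.088, -0, 67.689, -10.227], TCP at [0.14, 0.609, 0.223] pointing down, gripper open.
Joint ranges: [-176.69, 176.69], [-43.24, 126.21], [12.49, 139.97], [-82, 262], [0, 151.66], [-163.58, 163.58]. Speed limits (degrees/s): [159.86, 159.86, 180, 180, 180, 180].

### API

Orientations are given as a 3x3 rotation matrix whose columns are the frame's x, y, z axes.
In Python, from rig import read_state, capture, hand_in gives the robot as it stands. The module is installed in compiled form; this text tells all that it offers.
- The arm moves only by the tool send_rows, never from a script. Its argument "moves" is one flat list of numbers, 7 for each row, row after row: the turn, a rotation vector about the world's x, y, z in degrees, then the shift along the world's x, y, z in cm, then the gripper's target within -1 to 1 (fully open at 1, half-way at 0, shut at -1). In form: [rx, ry, rz, tx, ty, tz, hand, rx, ry, rz, tx, ty, tz, hand, ...]. A call has 1 to 20 rows; each row shifts and turns the commanded pose from where the row before left it; what a row does not reach is not made up. A row lasts 1/10 s, in which the tool goes at most 50 mm and 8.59 degrees, less where a joint would pass 70% of its speed; a pose out of reach is approached as far as the arm can. A call with a gripper value outside its range is refused whole. The fingers move at their own pace and stop on an object; the grip force is fixed at half the most. Time passes only in rows, so rows that do not move let the fingers close. It gives the time, the measured TCP pose, the force and the opening at its end, in the units of the state.
- read_state(): the state, without advancing time (a new reading comes with each control period).
- capture(name): name is "scene" or "top" or "wrist"; returns a dict with "pixels" (420x560x3 uint8, red, green, blue), "vertical_fov" (degrees; the focal length in pixels is half the picture's height over the tangent of half this angle, whatever the lens; pixels are square), "cx", "cy" (the principal point, pixels), "rvec" (rotation vector, rad) and "tvec" (3), from world to camera coordinates, as OpenCV has them. Camera axes: x right, y down, z forward; pixel columns grow to the right and rows downward; lengths in m; the calibration is good to about 2 mm. A picture is of the moment at which its call begins. There is no depth.
- hand_in(): hands the job in, once; it reports no verdict.
The state is a dict: "time_s": time; "joint_positions": joint angles; "qvel": joint speeds; "tau": joint torques, N m; "position": TCP position; "tcp_rot": TCP orientation; "force": force on the tool from outside, world axes, zero at the start; "moment": the same for the moment, N m; "opening": opening from 0.0 (shut) to 1.0 (fully open).
Only numpy, scipy, OpenCV 4.12 (cv2) and the standard library are available. Lean on these libraries where they do the work, as an engineer would, in place of code of your own. Each camera call takes 0.05 s, during which the arm holds its last target.

### The job

Push the cabinet's counterweighted window up with the fingertips from beneath its lip, smoothly and without gripping the lip or pressing on the glass, until the brass edge of the lip is level with the orange clip on the front post (ignore the blue clip). Then take the hand away, leaving the window standing there, and leave the cups, goblet, jar and brush where they are.

Things in the scene. Friction and masses are not known exactly. Their poses are not given: they have to be found in the camera images.
- cabinet: Fixed cabinet, dark frame, clear side walls, open top and back, 200 deep, 370 wide, 480 high. Origin: centre of its underside; x points from the window into the cabinet (away from the robot), y left, z up. Solid wooden base and floor, 50 high. Front posts 20 x 20 at y = +-175, front faces at x = -110. Below the window the front is open down to the floor.
- sash: Window in a dark frame, 320 wide, 120 high, sliding straight up between the front posts. Origin: middle of its lip's lower front edge; axes as the cabinet's. The lip, a smooth slippery plate 280 wide, 12 thick, juts 40 towards the robot from the bottom rail; flat underside from x = 0 to 55 (rail included), 150 to 180 above the table at the start. About 3 N (2 to 5) moves it; it stays where left.
- lip_edge (a point): Middle of the brass strip along the lip's front edge, 6 above the lip's underside and 150 in front of the cabinet's origin. This is the line to bring level with the orange clip. The window's top stop is reached at 336 above the table.
- glass (a point): Middle of the front face of the window's clear tinted pane (geom sash_c5), 70 above the lip's underside and 45 behind its front edge. A sloped clear shield (geom sash_c6), 270 wide, covers the top of the lip: it rises at about 45 degrees from the lip's front edge back to the pane, 45 above the lip's underside. Both move with the window and are not to be pressed.
- mark: Orange clip, 40 deep, 26 wide, 12 high, fixed on the front face of one of the two front posts (left or right) and jutting 40 towards the robot. Origin: mid-height of the clip, where it meets the post. Its mid-height is the wanted height of the brass strip, 235 to 295 above the table.
- old_clip: Blue clip of the same shape on the other front post, of no meaning here; 235 to 320 above the table. Origin as for the orange clip.
- cup_dark: Loose dark metal cup, 64 across the rim, 62 high, standing on the cabinet floor behind the window; origin at centre of its underside.
- cup_blue: Loose blue ceramic cup, 60 across, 55 high, on the cabinet floor; origin at centre of its underside.
- tumbler: Loose terracotta cup, 68 across, 85 high, on the table to one side of the cabinet's front or beside it; origin at centre of its underside.
- goblet: Loose amber goblet, 64 across, 105 high, standing likewise on the table; origin at centre of its underside.
- jar: Loose closed glass jar with a black cap, 60 across, 75 high, standing likewise on the table; origin at centre of its underside.
- brush: Loose brush 160 long lying on the table beside the cabinet; origin on its underside near the middle, x along the brush.

How it is judged (in metres and radians):
On the way:
1. the fingers push the window by its lip, moving it up (contact force between the fingers and sash above 0.5 N and distance of sash from where it was at the start of the episode above 0.02 m), for 0.1 s.
At the end, for the whole second after the job is handed in: The brass strip on the lip's front edge is within 8 mm of the mid-height of the orange clip, the window is at rest, and every loose thing is within 25 mm of where it began (z of lip_edge in the frame of mark between -0.008 and 0.008 m and linear speed of sash below 0.01 m/s and distance of each of cup_dark, cup_blue, tumbler, goblet, jar, brush from where it was at the start of the episode below 0.025 m); the robot touches nothing.
It fails at once if the fingers press on the glass or on the shield over the lip with more than 3 N (the lip is gripped, or the pane is pushed) (contact force between the fingers and sash_c5 above 3 N or contact force between the fingers and sash_c6 above 3 N).
It fails at once if the window is thrown up or slammed (faster than 0.4 m/s) (linear speed of sash above 0.4 m/s).
It fails at once if a cup, the goblet, the jar or the brush is moved more than 25 mm or lifted (distance of any of cup_dark, cup_blue, tumbler, goblet, jar, brush from where it was at the start of the episode above 0.025 m).
It also fails if it takes over 38 s, if anything falls off the work surface, if the arm or the gripper's body presses on something with over 40 N, if the wrist force passes 120 N, or if a joint passes its speed limit or range.

## Working session

There is one attempt and no reset: what is moved stays moved. The work goes in short steps, Python scripts to look and compute and a tool call to move; the robot and the scene stay as the last step left them, time stands still between calls to the robot, and variables do not carry over. Pictures are saved under pics/ and viewed, and the job is handed in when it is done.

Besides the shell and the picture viewer there is one more tool, called after "Request:" as name(argument=value, ...) on one line, values as JSON. send_rows: Moves the arm, as the interface text tells. Its arguments: {"type":"object","properties":{"moves":{"type":"array","items":{"type":"number"}}},"required":["moves"]}

```bash
mkdir -p pics
cat > h.py <<'E'
import numpy as np, cv2
from rig import read_state, capture, hand_in
def snap(n,f):
    c=capture(n); cv2.imwrite('pics/'+f+'.png',c['pixels'][:,:,::-1]); np.save('pics/'+f+'.npy',c,allow_pickle=True); return c
def load(f): return np.load('pics/'+f+'.npy',allow_pickle=True).item()
def ray(c,u,v):
    f=c['pixels'].shape[0]/2/np.tan(np.radians(c['vertical_fov'])/2)
    R,_=cv2.Rodrigues(np.array(c['rvec'],float)); t=np.array(c['tvec'],float).ravel()
    d=R.T@np.array([(u-c['cx'])/f,(v-c['cy'])/f,1.]); return -R.T@t,d
def plane(c,u,v,z):
    o,d=ray(c,u,v); return o+d*(z-o[2])/d[2]
def tri(*obs):
    A=np.zeros((3,3));b=np.zeros(3)
    for c,u,v in obs:
        o,d=ray(c,u,v);d=d/np.linalg.norm(d);P=np.eye(3)-np.outer(d,d);A+=P;b+=P@o
    x=np.linalg.solve(A,b)
    res=[np.linalg.norm((np.eye(3)-np.outer(d/np.linalg.norm(d),d/np.linalg.norm(d)))@(x-o)) for o,d in [ray(*q) for q in obs]]
    return x,res
def proj(c,p):
    f=c['pixels'].shape[0]/2/np.tan(np.radians(c['vertical_fov'])/2)
    R,_=cv2.Rodrigues(np.array(c['rvec'],float)); q=R@np.array(p)+np.array(c['tvec'],float).ravel()
    return c['cx']+f*q[0]/q[2],c['cy']+f*q[1]/q[2]
E
python3 - <<'E'
from h import *
for n in ("scene","top","wrist"):
    c=snap(n,n+'0'); o,d=ray(c,c['cx'],c['cy']); print(n,c['vertical_fov'],c['cx'],c['cy'],o.round(3),d.round(3))
s=read_state(); print(s)
E
```

```text
scene 55.536972338207356 277.69606747862275 204.35099753201575 [0.803 0.25  1.152] [-0.221 -0.225 -0.949]
top 51.62377386602836 270.05368625093945 210.2243026377666 [0.53  0.034 1.127] [ 0.044 -0.033 -0.998]
wrist 65.02974375995541 279.0189806238291 204.08069694609307 [0.062 0.627 0.385] [ 0.281 -0.066 -0.957]
{'time_s': 0.15, 'joint_positions': array([ 6.68362916e+01,  3.02678500e+01,  8.21383512e+01, -8.74986641e-04,
        6.76869328e+01, -1.02280712e+01]), 'qvel': array([ 0.05148252, -0.05761958, -0.18855353, -0.01040101, -0.10614826,
        0.02406621]), 'tau': array([ 4.56583330e-04, -4.40431774e+01, -1.76843119e+01,  6.33161562e-02,
        5.52168069e-02, -1.24240501e-04]), 'position': array([0.13967876, 0.60863945, 0.22179092]), 'tcp_rot': array([[-9.74623362e-01,  2.23850197e-01, -6.26414422e-04],
       [ 2.23850905e-01,  9.74622246e-01, -1.50001089e-03],
       [ 2.74739698e-04, -1.60216909e-03, -9.99998679e-01]]), 'force': array([-0.6709568 , -0.01419419, -0.44896504]), 'moment': array([0.00853109, 0.03152251, 0.016833  ]), 'opening': 1.0030671328019491}
```

View pics/scene0.png

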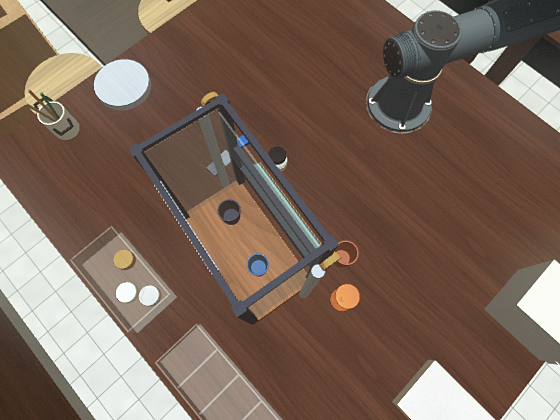

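View pics/top0.png

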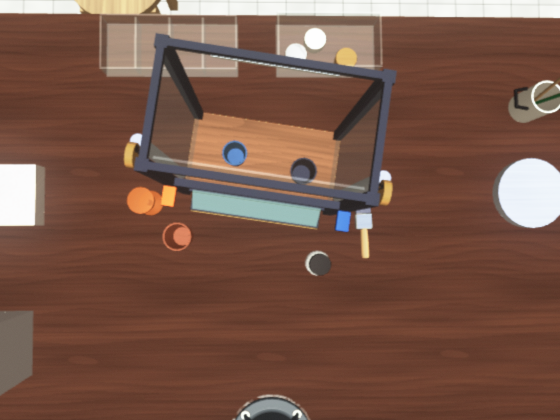

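View pics/wrist0.png

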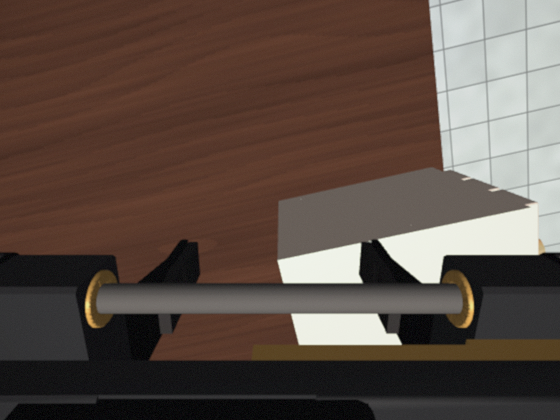

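Run:
```python
from h import *
t=load('top0')['pixels'][:,:,::-1]; s=load('scene0')['pixels'][:,:,::-1]
cv2.imwrite('pics/topz.png',cv2.resize(t[20:290,110:410],None,fx=2.6,fy=2.2,interpolation=cv2.INTER_CUBIC))
cv2.imwrite('pics/scz.png',cv2.resize(s[80:320,180:380],None,fx=3.2,fy=2.4,interpolation=cv2.INTER_CUBIC))
```

```text
(no output)
```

View pics/topz.png

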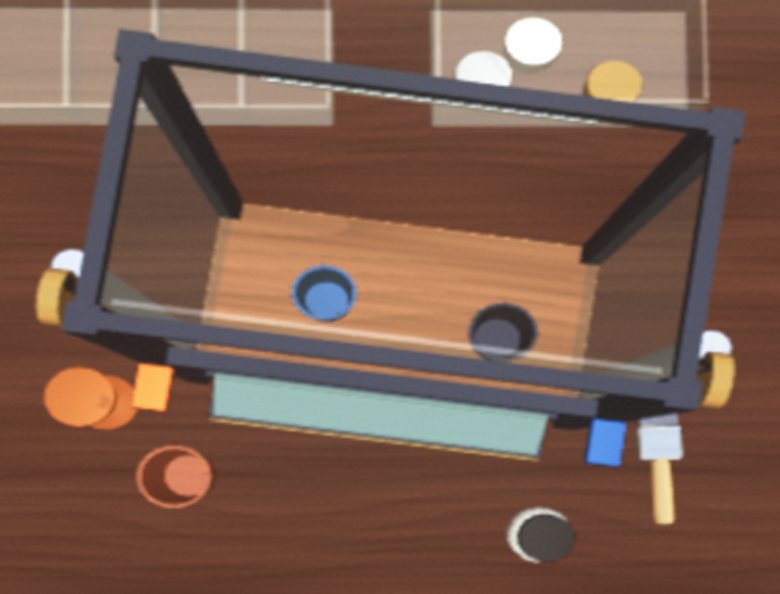

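View pics/scz.png

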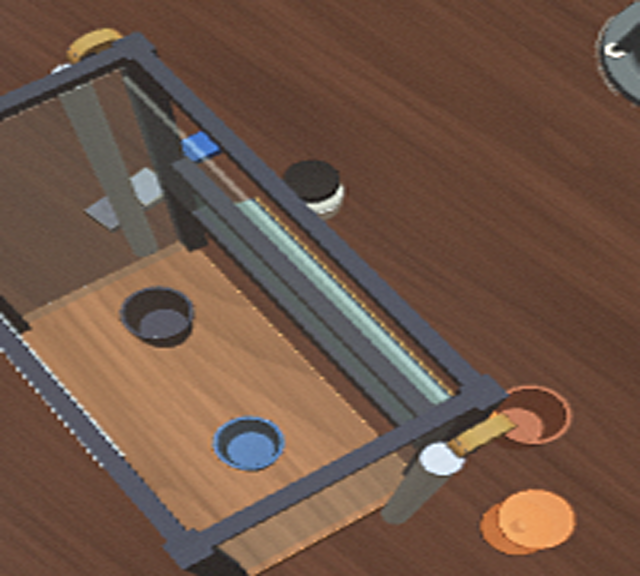

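Run:
```python
from h import *
t=load('top0'); s=load('scene0')
Z=lambda X,Y:(110+X/2.6,20+Y/2.2)
S=lambda X,Y:(180+X/3.2,80+Y/2.4)
c=[plane(t,*Z(*p),0.48) for p in [(118,30),(742,112),(697,407),(62,328)]]
c=np.array(c); print(c.round(3)); 
for i in range(4): print(np.linalg.norm(c[i]-c[(i+1)%4]).round(3))
# scene front corners: front-left (505,390) front-right(133,35)
for p in [(505,392),(133,35),(155,50)]: print('sc',plane(s,*S(*p),0.48).round(3))
d=c[2]-c[3]; d2=c[1]-c[0]; print('yaw', np.degrees(np.arctan2(-d[0],-d[1]))*-1, np.degrees(np.arctan2(d2[0],-d2[1])), np.degrees(np.arctan2(d[0],-d[1])))
# lip brass edge, several z
for z in (.156,.17,.186):
    a=plane(t,*Z(209,421),z);b=plane(t,*Z(538,459),z); print(z,a.round(3),b.round(3),np.linalg.norm(a-b).round(3))
# clip tops
for nm,q in (('or',[(138,364),(174,368),(168,410),(133,406)]),('bl',[(592,421),(627,422),(619,465),(586,462)])):
  for z in (.241,.27,.3):
    e=np.array([plane(t,*Z(*p),z) for p in q]); print(nm,z,e[:,:2].round(3).tolist(),[np.linalg.norm(e[i]-e[(i+1)%4]).round(4) for i in range(4)])
print('tumb rim',plane(t,*Z(174,477),.085).round(3),'jar',plane(t,*Z(542,535),.075).round(3),'gob',plane(t,*Z(80,396),.105).round(3))
print('brush end',plane(t,*Z(663,523),.01),plane(t,*Z(660,425),.01))
```

```text
[[ 0.826  0.184  0.48 ]
 [ 0.77  -0.18   0.48 ]
 [ 0.565 -0.15   0.48 ]
 [ 0.621  0.215  0.48 ]]
0.368
0.207
0.368
0.207
sc [0.621 0.213 0.48 ]
sc [ 0.569 -0.148  0.48 ]
sc [ 0.569 -0.128  0.48 ]
yaw -8.634507260516973 -8.634700154580932 -8.634507260516973
0.156 [0.571 0.18  0.156] [ 0.531 -0.102  0.156] 0.285
0.17 [0.571 0.178 0.17 ] [ 0.531 -0.1    0.17 ] 0.281
0.186 [0.57  0.175 0.186] [ 0.531 -0.098  0.186] 0.276
or 0.241 [[0.621, 0.222], [0.617, 0.194], [0.578, 0.199], [0.582, 0.226]] [np.float64(0.0282), np.float64(0.0391), np.float64(0.0274), np.float64(0.039)]
or 0.27 [[0.618, 0.216], [0.614, 0.189], [0.577, 0.194], [0.58, 0.22]] [np.float64(0.0273), np.float64(0.0378), np.float64(0.0265), np.float64(0.0377)]
or 0.3 [[0.615, 0.21], [0.611, 0.184], [0.575, 0.188], [0.579, 0.213]] [np.float64(0.0263), np.float64(0.0365), np.float64(0.0256), np.float64(0.0364)]
bl 0.241 [[0.566, -0.134], [0.565, -0.161], [0.525, -0.155], [0.528, -0.128]] [np.float64(0.0278), np.float64(0.0407), np.float64(0.0263), np.float64(0.0385)]
bl 0.27 [[0.565, -0.128], [0.564, -0.155], [0.525, -0.148], [0.528, -0.123]] [np.float64(0.0269), np.float64(0.0393), np.float64(0.0254), np.float64(0.0373)]
bl 0.3 [[0.564, -0.122], [0.563, -0.148], [0.525, -0.142], [0.528, -0.118]] [np.float64(0.026), np.float64(0.038), np.float64(0.0245), np.float64(0.036)]
tumb rim [0.514 0.222 0.085] jar [ 0.448 -0.117  0.075] gob [0.601 0.303 0.105]
brush end [ 0.45530586 -0.24669401  0.01      ] [ 0.57038376 -0.24565552  0.01      ]
```

Run:
```python
from h import *
t=load('top0'); s=load('scene0'); w=load('wrist0')
for z in (0,.1,.2,.3): print(z,'B top', plane(t,32,312,z).round(2),plane(t,32,350,z).round(2),'sc',plane(s,487,300,z).round(2),plane(s,528,262,z).round(2),'A',plane(t,45,165,z).round(2),plane(t,45,225,z).round(2),'sc',plane(s,430,362,z).round(2),plane(s,394,404,z).round(2),'w',plane(w,278,262,z).round(2),plane(w,278,203,z).round(2))
```

```text
0 B top [0.33 0.6  0.  ] [0.23 0.6  0.  ] sc [0.3  0.59 0.  ] [0.13 0.61 0.  ] A [0.7  0.57 0.  ] [0.55 0.57 0.  ] sc [0.55 0.58 0.  ] [0.7  0.58 0.  ] w [0.25 0.58 0.  ] [0.17 0.6  0.  ]
0.1 B top [0.34 0.55 0.1 ] [0.26 0.55 0.1 ] sc [0.35 0.56 0.1 ] [0.19 0.58 0.1 ] A [0.68 0.53 0.1 ] [0.54 0.52 0.1 ] sc [0.57 0.55 0.1 ] [0.7  0.55 0.1 ] w [0.2  0.59 0.1 ] [0.14 0.61 0.1 ]
0.2 B top [0.36 0.5  0.2 ] [0.28 0.5  0.2 ] sc [0.39 0.53 0.2 ] [0.25 0.55 0.2 ] A [0.67 0.48 0.2 ] [0.54 0.48 0.2 ] sc [0.59 0.53 0.2 ] [0.71 0.53 0.2 ] w [0.15 0.61 0.2 ] [0.12 0.61 0.2 ]
0.3 B top [0.38 0.45 0.3 ] [0.31 0.45 0.3 ] sc [0.43 0.5  0.3 ] [0.31 0.52 0.3 ] A [0.65 0.43 0.3 ] [0.54 0.43 0.3 ] sc [0.61 0.5  0.3 ] [0.72 0.5  0.3 ] w [0.1  0.62 0.3 ] [0.09 0.62 0.3 ]
```

Request:
send_rows(moves=[0,0,0,0,-3,2.5,-1,0,0,0,0,-3,2.5,-1,0,0,0,0,-3,2.5,-1,0,0,0,0,-3,2.5,-1,0,0,0,0,-3,2.5,-1,0,0,0,0,0,0,-1])

```text
time_s: 0.75
position: [0.14, 0.4575, 0.3508]
tcp_rot: [[-0.974, 0.225, 0.003], [0.225, 0.974, 0.004], [-0.002, 0.004, -1.0]]
force: [-0.1, 1.1, -0.8]
opening: 0.542
```

Run:
```python
from h import *
s=read_state(); print(s['time_s'],s['joint_positions'].round(2),s['position'].round(4),s['opening'])
```

```text
0.75 [ 5.959e+01  1.042e+01  9.210e+01 -3.000e-02  7.721e+01 -1.740e+01] [0.14   0.4575 0.3508] 0.5424475939708358
```

Request:
send_rows(moves=[0,0,0,3,-3.9,0,-1,0,0,0,3,-3.9,0,-1,0,0,0,3,-3.9,0,-1,0,0,0,3,-3.9,0,-1,0,0,0,3,-3.9,0,-1,0,0,0,3,-3.9,0,-1,0,0,0,3,-3.9,0,-1,0,0,0,3,-3.9,0,-1,0,0,0,3,-3.9,0,-1,0,0,0,3,-3.9,0,-1,0,0,0,0,0,0,-1])

```text
time_s: 1.85
position: [0.4444, 0.0647, 0.3467]
tcp_rot: [[-0.973, 0.231, 0.002], [0.231, 0.973, -0.002], [-0.002, -0.001, -1.0]]
force: [-0.6, 0.0, -0.2]
opening: 0.006
```

Run:
```python
from h import *
s=read_state(); print(s['time_s'],s['joint_positions'].round(2),s['position'].round(4),s['opening'],s['tcp_rot'].round(3))
```

```text
1.85 [ -5.96   7.96  95.85  -0.1   76.06 -82.61] [0.4444 0.0647 0.3467] 0.00632742785423179 [[-0.973  0.231  0.002]
 [ 0.231  0.973 -0.002]
 [-0.002 -0.001 -1.   ]]
```

```bash
cat >> h.py <<'E'
def log():
    import json
    s=read_state(); open('log.txt','a').write(json.dumps(dict(q=list(map(float,s['joint_positions'])),p=list(map(float,s['position'])),R=np.array(s['tcp_rot']).tolist()))+'\n')
    print(s['time_s'],s['joint_positions'].round(2),s['position'].round(4),s['force'].round(1)); return s
E
python3 - <<'E'
from h import *
log()
q=np.radians([[30.268,82.138],[10.42,92.10],[7.96,95.85]])
P=[(.13968,.60864,.2218),(.14,.4575,.3508),(.4444,.0647,.3467)]
A=[];b=[]
for (a,e),p in zip(q,P):
    r=np.sqrt(p[0]**2+p[1]**2-.1106**2); f=a+e
    A.append([1,0,np.sin(a),np.sin(f),np.cos(f)]);b.append(r)
    A.append([0,1,np.cos(a),np.cos(f),-np.sin(f)]);b.append(p[2])
A=np.array(A);x,r,k,sv=np.linalg.lstsq(A,np.array(b),rcond=None);print(x,sv,A@x-b)
A4=np.delete(A,0,1);x,r,k,sv=np.linalg.lstsq(A4,np.array(b),rcond=None);print(x,sv,A4@x-b)
E
```

```text
1.85 [ -5.96   7.96  95.85  -0.1   76.06 -82.61] [0.4444 0.0647 0.3467] [-0.6  0.  -0.2]
[ 0.00281041 -0.01480649  0.59386288  0.39417577  0.13636275] [2.99227596 2.44769456 0.21383487 0.09376205 0.02364855] [-4.80556592e-06 -1.57203235e-05 -2.28561043e-05 -1.07024829e-04
  2.76616702e-05  1.22745153e-04]
[-0.01799388  0.59108415  0.39597554  0.12976318] [2.97258043 1.76634759 0.20686597 0.03143639] [-3.63885452e-05 -1.87717806e-04 -1.48207269e-04  2.51484987e-05
  1.55525839e-04  1.62569307e-04]
```

Request:
send_rows(moves=[8,0,0,0,0,0,-1,8,0,0,0,0,0,-1,8,0,0,0,0,0,-1,8,0,0,0,0,0,-1,0,0,0,0,0,0,-1,0,0,0,0,0,0,-1])

```text
time_s: 2.45
position: [0.4397, 0.0692, 0.3468]
tcp_rot: [[-0.974, 0.226, -0.001], [0.191, 0.827, 0.529], [0.121, 0.515, -0.848]]
force: [-0.5, 0.4, 0.5]
opening: 0.002
```

Run:
```python
from h import *
log()
```

```text
2.45 [ -26.15   10.8   100.     28.42   85.29 -109.57] [0.4397 0.0692 0.3468] [-0.5  0.4  0.5]
```

Request:
send_rows(moves=[0,-8,0,0,0,0,-1,0,-8,0,0,0,0,-1,0,-8,0,0,0,0,-1,0,0,0,0,0,0,-1,0,0,0,0,0,0,-1])

```text
time_s: 2.95
position: [0.4399, 0.07, 0.3483]
tcp_rot: [[-0.939, -0.006, 0.344], [0.189, 0.827, 0.529], [-0.287, 0.562, -0.776]]
force: [0.7, -0.6, -0.8]
opening: 0.007
```

Run:
```python
from h import *
s=log(); print(s['tcp_rot'].round(3))
```

```text
2.95 [ -33.96    2.8   113.58   42.05   70.42 -135.14] [0.4399 0.07   0.3483] [ 0.7 -0.6 -0.8]
[[-0.939 -0.006  0.344]
 [ 0.189  0.827  0.529]
 [-0.287  0.562 -0.776]]
```

```bash
cat > kin.py <<'E'
import numpy as np, json
from scipy.spatial.transform import Rotation as Ro
from scipy.optimize import least_squares
def D():
    L=[json.loads(l) for l in open('log.txt')]
    L.append(dict(q=[66.8363,30.268,82.138,0,67.687,-10.228],p=[.13968,.60864,.2218],R=None))
    L.append(dict(q=[59.59,10.42,92.10,-.03,77.21,-17.40],p=[.14,.4575,.3508],R=None)); return L
def Rt(q,s4,s6):
    return Ro.from_euler('ZYZYZ',[q[0],q[1]+q[2],s4*q[3],q[4],s6*q[5]],degrees=True)
# params: d1,h,L1,e,L2,d3?,Lt
S4,S6=-1,-1
def fk(q,x):
    d,h,L1,e,L2,Lt,d3=x
    Z=lambda a:Ro.from_euler('Z',a,degrees=True); Y=lambda a:Ro.from_euler('Y',a,degrees=True)
    w=Z(S4*q[3]).apply(np.array([0,d3,0])+Y(q[4]).apply([0,0,Lt]))
    w=Y(q[2]).apply(np.array([e,0,L2])+w)
    w=Y(q[1]).apply(np.array([0,0,L1])+w)
    return Z(q[0]).apply(np.array([0,d,h])+w)
E
python3 - <<'E'
import kin; from kin import *
for s4 in (1,-1):
  for s6 in (1,-1):
    C=[Rt(l['q'],s4,s6).inv()*Ro.from_matrix(l['R']) for l in D() if l['R']]
    print(s4,s6,[np.degrees((C[0].inv()*c).magnitude()).round(2) for c in C],C[0].as_euler('ZYZ',degrees=True).round(1))
for s in (1,-1):
    kin.S4=s
    f=lambda x:np.concatenate([(fk(l['q'],x)-l['p']) for l in D()]+[ (np.array(x)-[.05,.2,.5,0,.4,.25,.05])*1e-4])
    r=least_squares(f,[.1,.2,.5,0,.4,.25,0.]);print(s,r.x.round(4),(r.fun*1000).round(2))
E
```

```text
Traceback (most recent call last):
  File "kin.py", line 9, in Rt
    return Ro.from_euler('ZYZYZ',[q[0],q[1]+q[2],s4*q[3],q[4],s6*q[5]],degrees=True)
           ~~~~~~~~~~~~~^^^^^^^^^^^^^^^^^^^^^^^^^^^^^^^^^^^^^^^^^^^^^^^^^^^^^^^^^^^^
  File "scipy/spatial/transform/_rotation.pyx", line 1413, in scipy.spatial.transform._rotation.Rotation.from_euler
ValueError: Expected axis specification to be a non-empty string of upto 3 characters, got ZYZYZ
```

```bash
sed -i "s/return Ro.from_euler('ZYZYZ'.*/return Ro.from_euler('ZYZ',[q[0],q[1]+q[2],s4*q[3]],degrees=True)*Ro.from_euler('YZ',[q[4],s6*q[5]],degrees=True)/" kin.py
python3 - <<'E'
import kin; from kin import *
for s4 in (1,-1):
  for s6 in (1,-1):
    C=[Rt(l['q'],s4,s6).inv()*Ro.from_matrix(l['R']) for l in D() if l['R']]
    print(s4,s6,[np.degrees((C[0].inv()*c).magnitude()).round(2) for c in C],C[0].as_euler('ZYZ',degrees=True).round(1))
for s in (1,-1):
    kin.S4=s
    f=lambda x:np.concatenate([(fk(l['q'],x)-l['p']) for l in D()]+[ (np.array(x)-[.05,.2,.5,0,.4,.25,.05])*1e-4])
    r=least_squares(f,[.1,.2,.5,0,.4,.25,0.]);print(s,r.x.round(4),(r.fun*1000).round(2))
E
```

```text
1 1 [np.float64(0.0), np.float64(0.0), np.float64(0.0)] [90.  0.  0.]
1 -1 [np.float64(0.0), np.float64(53.92), np.float64(105.06)] [-75.2   0.    0. ]
-1 1 [np.float64(0.0), np.float64(57.03), np.float64(84.22)] [-7.4  0.2 97.4]
-1 -1 [np.float64(0.0), np.float64(73.56), np.float64(102.04)] [-172.6    0.2   97.4]
1 [ 0.111   0.2742  0.588   0.114   0.3917  0.3055 -0.    ] [-0.   -0.    0.02 -0.   -0.    0.    0.    0.   -0.   -0.    0.    0.01
  0.    0.01 -0.03  0.01  0.01  0.01  0.01 -0.    0.01 -0.01]
-1 [ 0.2857 -0.045   0.698   0.4012  0.4253 -0.1924 -0.162 ] [-2.043e+01  1.509e+01  4.900e-01  7.513e+01 -6.074e+01  3.030e+00
 -4.150e+01  7.530e+00  1.920e+00 -2.038e+01 -1.535e+01 -4.580e+00
 -1.703e+01 -3.810e+00 -8.600e-01  2.000e-02 -2.000e-02  2.000e-02
  4.000e-02  0.000e+00 -4.000e-02 -2.000e-02]<sys>:0: UserWarning: Gimbal lock detected. Setting third angle to zero since it is not possible to uniquely determine all angles.
```

```bash
cat >> kin.py <<'E'
S4=1
X=[.111,.2742,.588,.114,.3917,.3055,0.]
lo=np.array([-176.69,-43.24,12.49,-82,0,-163.58]);hi=np.array([176.69,126.21,139.97,262,151.66,163.58])
def rot(q): return Rt(q,1,1)*Ro.from_euler('Z',90,degrees=True)
def ik(p,R,q0):
    f=lambda q:np.concatenate([(fk(q,X)-p)*10,(R.inv()*rot(q)).as_rotvec()])
    m=1e-3; r=least_squares(f,np.clip(q0,lo+m,hi-m),bounds=(lo,hi),x_scale=50.);return r.x,np.linalg.norm(r.fun)
YAW=-8.63
def target(yaw,pitch,roll=0):
    # tool z: yaw rel. world, pitch down; roll 0 -> tool x up
    y,p=np.radians([yaw,pitch]); z=np.array([np.cos(y)*np.cos(p),np.sin(y)*np.cos(p),-np.sin(p)])
    yy=np.array([np.sin(y),-np.cos(y),0]); x=np.cross(yy,z)
    return Ro.from_matrix(np.c_[x,yy,z])*Ro.from_euler('Z',roll,degrees=True)
E
python3 - <<'E'
from kin import *
rng=np.random.default_rng(0)
def best(p,R):
    out=[]
    for k in range(14):
        q,e=ik(p,R,lo+(hi-lo)*rng.random(6))
        if e<1e-4 and not any(np.abs(q-o).max()<1 for o in out): out.append(q)
    return out
p=np.array([.565,.037,.145])
for pitch in (0,15,30):
  for yaw in (-70,-50,-30,-9,15,35,55):
    for roll in (0,180):
      o=best(p,target(yaw,pitch,roll))
      for q in o: print(pitch,yaw,roll,q.round(0), 'wrist',(p-.3055*target(yaw,pitch).as_matrix()[:,2]).round(2))
E
```

```text
0 -50 0 [ 22.  63. 112. 252.  88. -95.] wrist [0.37 0.27 0.14]
0 -50 180 [ 22.  63. 112. 252.  88.  85.] wrist [0.37 0.27 0.14]
0 -30 0 [ 14.  68. 126. 225. 100. -80.] wrist [0.3  0.19 0.14]
0 -30 180 [ 14.  68. 126. 225. 100. 100.] wrist [0.3  0.19 0.14]
0 -9 0 [ -6.  78. 138. 184. 126. -88.] wrist [0.26 0.08 0.14]
0 -9 180 [ -6.  78. 138. 184. 126.  92.] wrist [0.26 0.08 0.14]
0 15 0 [ -33.   79.  138.  126.  114. -119.] wrist [ 0.27 -0.04  0.14]
0 15 180 [-33.  79. 138. 126. 114.  61.] wrist [ 0.27 -0.04  0.14]
0 35 0 [ -43.   69.  128.  102.   94. -107.] wrist [ 0.31 -0.14  0.14]
0 35 180 [-43.  69. 128. 102.  94.  73.] wrist [ 0.31 -0.14  0.14]
0 55 0 [-43.  63. 114.  82.  90. -87.] wrist [ 0.39 -0.21  0.14]
0 55 180 [-43.  63. 114.  82.  90.  93.] wrist [ 0.39 -0.21  0.14]
15 -70 0 [  23.   53.   99.  -81.   78. -118.] wrist [0.46 0.31 0.22]
15 -70 180 [ 23.  53.  99. -81.  78.  62.] wrist [0.46 0.31 0.22]
15 -50 0 [  21.   53.  114.  255.   71. -103.] wrist [0.38 0.26 0.22]
15 -50 180 [ 21.  53. 114. 255.  71.  77.] wrist [0.38 0.26 0.22]
15 -30 0 [ 13.  56. 129. 222.  78. -87
[... 591 characters left out ...]
. 262.  54.  64.] wrist [0.39 0.24 0.3 ]
30 -30 0 [ 10.  43. 127. 224.  52. -98.] wrist [0.34 0.17 0.3 ]
30 -30 180 [ 10.  43. 127. 224.  52.  82.] wrist [0.34 0.17 0.3 ]
30 -9 0 [ -6.  46. 136. 183.  62. -90.] wrist [0.3  0.08 0.3 ]
30 -9 180 [ -6.  46. 136. 183.  62.  90.] wrist [0.3  0.08 0.3 ]
30 15 0 [-27.  46. 137. 139.  62. -92.] wrist [ 0.31 -0.03  0.3 ]
30 15 180 [-27.  46. 137. 139.  62.  88.] wrist [ 0.31 -0.03  0.3 ]
30 35 0 [-36.  43. 128. 104.  58. -80.] wrist [ 0.35 -0.11  0.3 ]
30 35 180 [-36.  43. 128. 104.  58. 100.] wrist [ 0.35 -0.11  0.3 ]
30 55 0 [-38.  43. 116.  76.  63. -66.] wrist [ 0.41 -0.18  0.3 ]
30 55 180 [-38.  43. 116.  76.  63. 114.] wrist [ 0.41 -0.18  0.3 ]
```

Run:
```python
from kin import *
E0=np.array([.552,.039]);u=np.array([np.cos(np.radians(YAW)),np.sin(np.radians(YAW))])
for yaw in (-8.6,-18,-26):
  for pitch in (15,20,25,30,40):
    for ins,z in ((.018,.14),(.018,.23),(-.03,.12),(-.03,.20)):
      p=np.r_[E0+ins*u,z]
      q,e=ik(p,target(yaw,pitch),[-4,48,132,190,65,-90])
      el=[.588*np.sin(np.radians(q[1])),.274+.588*np.cos(np.radians(q[1]))]
      if e<1e-3:print(yaw,pitch,ins,z,q.round(0),'elbow',np.round(el,2))
      else: print(yaw,pitch,ins,z,'no',round(e,4))
```

```text
-8.6 15 0.018 0.14 [ -6.  64. 140. 182.  98. -89.] elbow [0.53 0.53]
-8.6 15 0.018 0.23 no 0.005
-8.6 15 -0.03 0.12 no 0.167
-8.6 15 -0.03 0.2 no 0.1983
-8.6 20 0.018 0.14 [ -6.  58. 139. 182.  87. -89.] elbow [0.5  0.59]
-8.6 20 0.018 0.23 [ -6.  39. 138. 182.  67. -90.] elbow [0.37 0.73]
-8.6 20 -0.03 0.12 no 0.1629
-8.6 20 -0.03 0.2 no 0.1532
-8.6 25 0.018 0.14 [ -7.  52. 138. 182.  75. -90.] elbow [0.46 0.64]
-8.6 25 0.018 0.23 [ -7.  33. 136. 182.  54. -90.] elbow [0.32 0.77]
-8.6 25 -0.03 0.12 no 0.1317
-8.6 25 -0.03 0.2 no 0.095
-8.6 30 0.018 0.14 [ -7.  46. 136. 182.  62. -90.] elbow [0.43 0.68]
-8.6 30 0.018 0.23 [ -7.  29. 133. 183.  42. -91.] elbow [0.28 0.79]
-8.6 30 -0.03 0.12 no 0.0819
-8.6 30 -0.03 0.2 no 0.0292
-8.6 40 0.018 0.14 [ -7.  37. 130. 182.  38. -91.] elbow [0.35 0.74]
-8.6 40 0.018 0.23 [ -7.  22. 126. 184.  18. -93.] elbow [0.22 0.82]
-8.6 40 -0.03 0.12 [ -7.  43. 138. 182.  51. -90.] elbow [0.4  0.71]
-8.6 40 -0.03 0.2 [ -7.  26. 135. 183.  30. -91.] elbow [0.26 0.8 ]
-18 15 0.018 0.14 [  3.  60. 135. 200.  90. -84.] elbow [0.51 0.57]
-18 15 0.018 0.23 [ 
[... 1773 characters left out ...]
 -0.03 0.12 [ 11.  55. 135. 215.  73. -84.] elbow [0.48 0.62]
-26 25 -0.03 0.2 [ 11.  39. 135. 219.  60. -94.] elbow [0.37 0.73]
-26 30 0.018 0.14 [  7.  44. 128. 216.  54. -95.] elbow [0.41 0.7 ]
-26 30 0.018 0.23 [   7.   29.  126.  226.   41. -110.] elbow [0.29 0.79]
-26 30 -0.03 0.12 [  9.  50. 134. 214.  63. -87.] elbow [0.45 0.66]
-26 30 -0.03 0.2 [   9.   34.  133.  221.   50. -100.] elbow [0.33 0.76]
-26 40 0.018 0.14 [   4.   37.  125.  222.   35. -106.] elbow [0.35 0.74]
-26 40 0.018 0.23 [   4.   24.  121.  246.   25. -133.] elbow [0.24 0.81]
-26 40 -0.03 0.12 [  6.  41. 131. 217.  43. -96.] elbow [0.38 0.72]
-26 40 -0.03 0.2 [   6.   27.  128.  232.   31. -116.] elbow [0.26 0.8 ]
```

Run:
```python
from kin import *
for pitch in (40,45,50,55,60):
  for p in ([.5,.05,.33],[.5,.05,.28],[.52,.05,.13]):
    q,e=ik(np.array(p),target(-18,pitch),[0,25,130,205,30,-110]); print(pitch,p,q.round(0),round(e,4))
# segment planning
q0=np.array([-33.96,2.8,113.58,42.05,70.42,-135.14]);
p0=np.array([.44,.07,.348]);R0=rot(q0)
qm0=np.array([-25,15,122,115,55,-125.]); print(fk(qm0,X).round(3),rot(qm0).as_matrix().round(2))
pm=np.array([.47,.06,.34]);qm,e=ik(pm,rot(qm0),qm0);print(qm.round(1),e)
pt=np.array([.50,.05,.28]);Rt_=target(-18,45)
def seg(pa,Ra,pb,Rb,q,n):
    dv=(Rb*Ra.inv()).as_rotvec(); print('rotvec',np.degrees(dv).round(1),'n',np.degrees(np.linalg.norm(dv))/8)
    for k in range(1,n+1):
        R=Ro.from_rotvec(dv*k/n)*Ra; q,e=ik(pa+(pb-pa)*k/n,R,q); print(q.round(0),round(e,4))
    return q
q=seg(p0,R0,pm,rot(qm0),q0,9)
q=seg(pm,rot(qm0),pt,Rt_,q,12)
```

```text
40 [0.5, 0.05, 0.33] [   2.    5.  126.  262.   15. -159.] 0.0449
40 [0.5, 0.05, 0.28] [   2.   12.  129.  242.   17. -138.] 0.0
40 [0.52, 0.05, 0.13] [  2.  40. 134. 202.  44. -93.] 0.0
45 [0.5, 0.05, 0.33] [  -0.    5.  126.  262.   12. -160.] 0.1248
45 [0.5, 0.05, 0.28] [   1.   10.  127.  262.   13. -159.] 0.0297
45 [0.52, 0.05, 0.13] [  1.  35. 132. 205.  33. -98.] 0.0
50 [0.5, 0.05, 0.33] [  -2.    4.  127.  262.    9. -161.] 0.2053
50 [0.5, 0.05, 0.28] [  -1.   10.  127.  262.   10. -160.] 0.1089
50 [0.52, 0.05, 0.13] [  -0.   32.  129.  211.   23. -105.] 0.0
55 [0.5, 0.05, 0.33] [  -3.    4.  127.  262.    6. -162.] 0.2861
55 [0.5, 0.05, 0.28] [  -3.    9.  127.  262.    7. -161.] 0.1887
55 [0.52, 0.05, 0.13] [  -1.   30.  126.  226.   13. -121.] 0.0
60 [0.5, 0.05, 0.33] [  -5.    4.  127.  262.    4. -162.] 0.3673
60 [0.5, 0.05, 0.28] [  -4.    9.  127.  262.    5. -162.] 0.269
60 [0.52, 0.05, 0.13] [  -2.   28.  123.  262.    8. -158.] 0.0116
[0.626 0.081 0.422] [[-0.35  0.27  0.9 ]
 [ 0.9  -0.18  0.4 ]
 [ 0.27  0.94 -0.18]]
[ -49.3   15.7  140.    91.2   69.9 -136.6] 0.182
[... 322 characters left out ...]
 16.  140.   87.   72. -149.] 0.0139
[ -51.   16.  140.   89.   71. -143.] 0.099
[ -49.   16.  140.   91.   70. -137.] 0.1825
rotvec [ 68.6  34.9 -70.8] n 13.07211052531272
[ -46.   12.  140.   95.   63. -125.] 0.2245
[ -40.    9.  140.  102.   54. -115.] 0.2472
[ -31.    6.  140.  114.   43. -109.] 0.2465
[ -22.    7.  140.  134.   35. -112.] 0.2222
[ -15.    9.  140.  156.   32. -119.] 0.1786
[  -9.   11.  140.  172.   34. -123.] 0.1216
[  -6.   13.  140.  181.   35. -121.] 0.0563
[  -4.   14.  139.  187.   35. -118.] 0.0
[  -2.   12.  136.  200.   26. -120.] 0.0
[   0.   11.  132.  217.   20. -129.] 0.0
[   1.   10.  129.  243.   15. -147.] 0.0
[   1.   10.  127.  262.   13. -159.] 0.0297
```

```bash
cat > plan.py <<'E'
from kin import *
C0=np.array([.700,.016,0]);u=np.array([np.cos(np.radians(YAW)),np.sin(np.radians(YAW)),0])
def pts(q):
    p=fk(q,X);M=rot(q).as_matrix();out=[p]
    for b in (.07,.16):
        for sx in (-.0375,.0375):
            for sy in (-.095,.095): out.append(p+M@[sx,sy,-b])
    out.append(p+M@[.1,0,-.163]);out.append(p-M[:,2]*.3055)
    return np.array(out)
def plan(Q,smax=8.3,tmax=4.5):
    rows=[];path=[np.array(Q[0],float)]
    for a,b in zip(Q[:-1],Q[1:]):
        a=np.array(a,float);b=np.array(b,float)
        # joint-space length
        n=1
        while True:
            qs=[a+(b-a)*k/n for k in range(n+1)]
            ok=all(np.degrees((rot(y)*rot(x).inv()).magnitude())<smax and np.linalg.norm(fk(y,X)-fk(x,X))<tmax/100 and np.abs((y-x))[:].max()<11 for x,y in zip(qs[:-1],qs[1:]))
            if ok: break
            n+=1
        path+=qs[1:]
    P=fk(path[0],X);R=rot(path[0])
    for q in path[1:]:
        rv=np.degrees((rot(q)*R.inv()).as_rotvec()).round(0); t=((fk(q,X)-P)*100).round(1)
        rows.append(np.r_[rv,t]); R=Ro.from_rotvec(np.radians(rv))*R; P=P+t/100
    return path,rows
E
python3 - <<'E'
from plan import *
q0=[-33.96,2.8,113.58,42.05,70.42,-135.14]
path,rows=plan([q0,[-20,12,135,90,45,-120],[-5,15,137,190,38,-98],[2,40,134,202,44,-93]])
print(len(rows))
for q,r in zip(path[1:],rows):
    P=pts(q); cx=(P-C0)@u; low=P[:,2]<.5
    print(fk(q,X).round(3),'tool z',rot(q).as_matrix()[:,2].round(2),'maxcx',cx[low].max().round(3),'minz',P[:,2].min().round(3),'minr',np.hypot(P[:,0],P[:,1]).min().round(2),'row',r.tolist())
E
```

```text
26
[0.449 0.096 0.343] tool z [ 0.39  0.57 -0.73] maxcx -0.239 minz 0.324 minr 0.3 row [5.0, 0.0, -5.0, 0.9, 2.6, -0.5]
[0.456 0.118 0.338] tool z [ 0.43  0.59 -0.68] maxcx -0.242 minz 0.311 minr 0.3 row [5.0, 1.0, -4.0, 0.8, 2.2, -0.6]
[0.462 0.137 0.332] tool z [ 0.47  0.61 -0.64] maxcx -0.235 minz 0.3 minr 0.31 row [5.0, 1.0, -6.0, 0.5, 1.9, -0.6]
[0.464 0.153 0.325] tool z [ 0.5   0.61 -0.61] maxcx -0.229 minz 0.289 minr 0.31 row [4.0, 2.0, -5.0, 0.3, 1.6, -0.7]
[0.465 0.165 0.316] tool z [ 0.54  0.6  -0.59] maxcx -0.225 minz 0.28 minr 0.3 row [4.0, 3.0, -6.0, -0.0, 1.2, -0.8]
[0.462 0.175 0.305] tool z [ 0.56  0.59 -0.58] maxcx -0.224 minz 0.266 minr 0.29 row [4.0, 3.0, -6.0, -0.2, 1.0, -1.1]
[0.457 0.181 0.293] tool z [ 0.59  0.56 -0.58] maxcx -0.226 minz 0.251 minr 0.28 row [4.0, 3.0, -6.0, -0.6, 0.6, -1.3]
[0.448 0.185 0.278] tool z [ 0.6   0.53 -0.59] maxcx -0.231 minz 0.237 minr 0.26 row [3.0, 4.0, -6.0, -0.9, 0.4, -1.5]
[0.465 0.183 0.289] tool z [ 0.66  0.51 -0.55] maxcx -0.219 minz 0.243 minr 0.26 row [5.0, 0.0, -6.0, 1.7, -0.2, 1.2]
[0.481 0.178 0.3  ] tool z [ 0.72  0.
[... 1279 characters left out ...]
033 0.317] tool z [ 0.89 -0.19 -0.41] maxcx -0.184 minz 0.307 minr 0.26 row [6.0, 1.0, -6.0, -0.8, -1.4, -0.7]
[0.524 0.037 0.281] tool z [ 0.87 -0.19 -0.46] maxcx -0.177 minz 0.278 minr 0.28 row [2.0, 3.0, -2.0, 0.8, 0.4, -3.7]
[0.529 0.04  0.243] tool z [ 0.84 -0.2  -0.51] maxcx -0.173 minz 0.243 minr 0.29 row [1.0, 3.0, -1.0, 0.4, 0.3, -3.7]
[0.53  0.044 0.204] tool z [ 0.8  -0.21 -0.56] maxcx -0.172 minz 0.204 minr 0.3 row [2.0, 3.0, -2.0, 0.1, 0.4, -3.9]
[0.528 0.047 0.165] tool z [ 0.76 -0.22 -0.61] maxcx -0.175 minz 0.165 minr 0.32 row [1.0, 3.0, -1.0, -0.2, 0.3, -4.0]
[0.523 0.05  0.125] tool z [ 0.72 -0.24 -0.65] maxcx -0.18 minz 0.125 minr 0.33 row [0.0, 3.0, -2.0, -0.5, 0.3, -3.9]
```

Request:
send_rows(moves=[5,0,-5,0.9,2.6,-0.5,-1,5,1,-4,0.8,2.2,-0.6,-1,5,1,-6,0.5,1.9,-0.6,-1,4,2,-5,0.3,1.6,-0.7,-1,4,3,-6,0,1.2,-0.8,-1,4,3,-6,-0.2,1,-1.1,-1,4,3,-6,-0.6,0.6,-1.3,-1,3,4,-6,-0.9,0.4,-1.5,-1,0,0,0,0,0,0,-1])

```text
time_s: 3.85
position: [0.4468, 0.1864, 0.2755]
tcp_rot: [[-0.497, 0.621, 0.606], [0.834, 0.149, 0.531], [0.239, 0.77, -0.592]]
force: [0.0, -0.2, 0.4]
opening: 0.006
```

Run:
```python
from h import *
s=log(); print(s['tcp_rot'].round(2))
```

```text
3.85 [ -19.71   12.38  135.44   91.32   44.81 -121.39] [0.4468 0.1864 0.2755] [ 0.  -0.2  0.4]
[[-0.5   0.62  0.61]
 [ 0.83  0.15  0.53]
 [ 0.24  0.77 -0.59]]
```

As planned. Next segment.

Request:
send_rows(moves=[5,0,-6,1.7,-0.2,1.2,-1,5,1,-7,1.6,-0.5,1.1,-1,5,0,-6,1.4,-0.8,0.9,-1,5,0,-7,1.2,-0.9,0.9,-1,5,1,-6,1,-1.2,0.7,-1,5,0,-6,0.8,-1.2,0.5,-1,5,0,-7,0.6,-1.4,0.3,-1,5,1,-6,0.3,-1.5,0.2,-1,6,0,-6,0.1,-1.5,0,-1,5,1,-7,-0.1,-1.6,-0.2,-1,5,0,-6,-0.3,-1.5,-0.4,-1,5,0,-6,-0.6,-1.5,-0.5,-1,6,1,-6,-0.8,-1.4,-0.7,-1,0,0,0,0,0,0,-1,0,0,0,0,0,0,-1])

```text
time_s: 5.35
position: [0.5193, 0.0328, 0.3185]
tcp_rot: [[0.415, -0.172, 0.893], [-0.031, -0.984, -0.176], [0.909, 0.045, -0.414]]
force: [-0.9, -0.3, -0.3]
opening: 0.003
```

Run:
```python
from h import *
s=log(); print(s['tcp_rot'].round(2)); snap('wrist','w1'); c=snap('top','t1')
```

```text
5.35 [ -5.8   14.58 136.65 188.08  36.96 -97.12] [0.5193 0.0328 0.3185] [-0.9 -0.3 -0.3]
[[ 0.42 -0.17  0.89]
 [-0.03 -0.98 -0.18]
 [ 0.91  0.05 -0.41]]
```

View pics/w1.png

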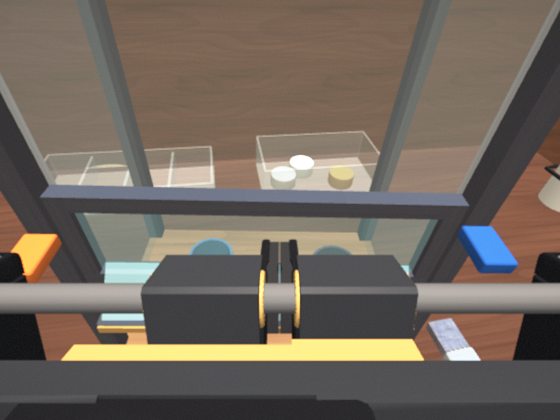

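View pics/t1.png

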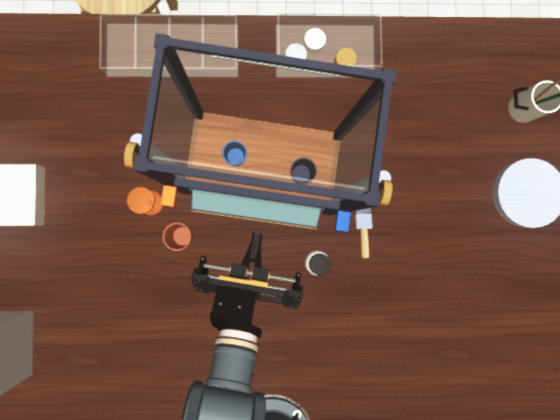

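Run:
```python
from h import *
w=load('w1')['pixels'][:,:,::-1]; t=load('t1')['pixels'][:,:,::-1]
a=cv2.resize(w[220:350,0:170],None,fx=4.5,fy=4.5,interpolation=cv2.INTER_CUBIC); cv2.imwrite('pics/w1z.png',a)
b=cv2.resize(t[175:235,150:215],None,fx=9,fy=9,interpolation=cv2.INTER_CUBIC); cv2.imwrite('pics/t1z.png',b)
```

```text
(no output)
```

View pics/w1z.png

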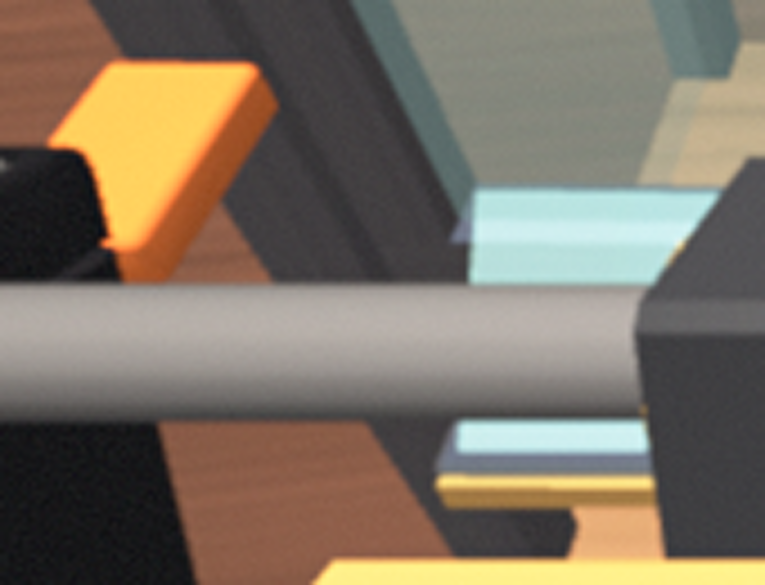

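View pics/t1z.png

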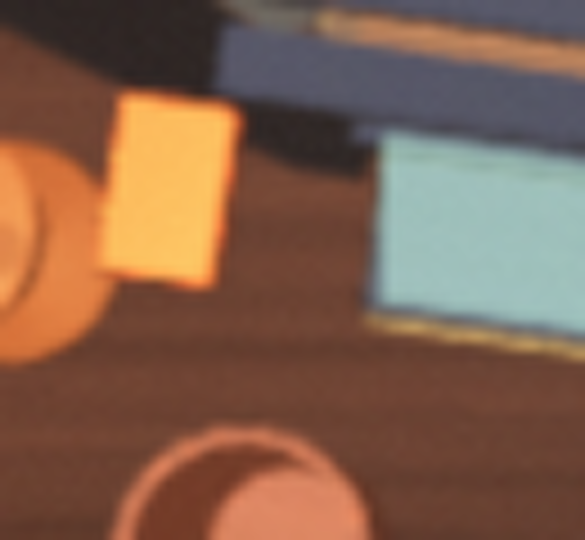

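Run:
```python
from h import *
w=load('w1');t=load('t1')
W=lambda X,Y:((X+.5)/4.5-.5,(Y+.5)/4.5-.5+220)
T=lambda X,Y:((X+.5)/9-.5+150,(Y+.5)/9-.5+175)
C0=np.array([.700,.016,0]);a=np.radians(-8.63);u=np.array([np.cos(a),np.sin(a),0]);v=np.array([-np.sin(a),np.cos(a),0])
for n,p,q in (('BR',(258,64),(241,105)),('FR',(140,249),(214,286)),('BL',(110,64),(116,91)),('brass top left',(437,476),(368,321)),('brass mid',(438,491),(368,321))):
    x,r=tri((w,*W(*p)),(t,*T(*q))); d=x-C0; print(n,x.round(4),np.round(np.array(r)*1000,1),'cab',[(d@u).round(4),(d@v).round(4)])
# wrist ray intersect with known cab planes
def cabplane(c,px,xc):
    o,d=ray(c,*px); s=(xc-(o-C0)@u)/(d@u); P=o+s*d; return P.round(4),((P-C0)@v).round(4)
print('BR x=-.11',cabplane(w,W(258,64),-.110),'BL',cabplane(w,W(110,64),-.110),'FR x=-.15',cabplane(w,W(140,249),-.15))
print('brass top,mid,bottom',[cabplane(w,W(438,k),-.15) for k in (476,491,506)])
```

```text
BR [0.6168 0.1933 0.2591] [1.2 1.2] cab [np.float64(-0.1089), np.float64(0.1628)]
FR [0.5768 0.1987 0.2593] [0.8 0.8] cab [np.float64(-0.1492), np.float64(0.1622)]
BL [0.6206 0.22   0.2583] [0.1 0.1] cab [np.float64(-0.1091), np.float64(0.1898)]
brass top left [0.5722 0.1749 0.1907] [0.4 0.4] cab [np.float64(-0.1502), np.float64(0.1379)]
brass mid [0.5723 0.176  0.1856] [0.8 0.8] cab [np.float64(-0.1502), np.float64(0.139)]
BR x=-.11 (array([0.6158, 0.1941, 0.2597]), np.float64(0.1634)) BL (array([0.6196, 0.2194, 0.2591]), np.float64(0.189)) FR x=-.15 (array([0.5761, 0.1992, 0.2598]), np.float64(0.1625))
brass top,mid,bottom [(array([0.5725, 0.1754, 0.19  ]), np.float64(0.1385)), (array([0.5727, 0.1772, 0.1844]), np.float64(0.1402)), (array([0.573 , 0.1789, 0.1786]), np.float64(0.142))]
```

Run:
```python
from plan import *
E0=C0-.15*u
q0=np.array([-5.8,14.58,136.65,188.08,36.96,-97.12])
for yaw in (-12,-15,-18):
  for pitch in (28,32,36):
    l=[]
    for ins,z in ((-.03,.26),(-.03,.14),(.018,.14),(.018,.227),(-.03,.2),(-.04,.22)):
      p=E0+ins*u;p[2]=z
      q,e=ik(p,target(yaw,pitch),q0); l.append((q.round(0)[[1,2,3,4]].tolist(),round(e,3)))
    print(yaw,pitch,*l)
```

```text
-12 28 ([24.0, 138.0, 192.0, 44.0], np.float64(0.0)) ([48.0, 140.0, 194.0, 68.0], np.float64(0.065)) ([48.0, 136.0, 188.0, 66.0], np.float64(0.0)) ([31.0, 133.0, 190.0, 46.0], np.float64(0.0)) ([37.0, 140.0, 192.0, 57.0], np.float64(0.028)) ([32.0, 140.0, 194.0, 52.0], np.float64(0.036))
-12 32 ([20.0, 135.0, 194.0, 34.0], np.float64(0.0)) ([46.0, 140.0, 190.0, 63.0], np.float64(0.022)) ([44.0, 134.0, 188.0, 56.0], np.float64(0.0)) ([28.0, 131.0, 191.0, 37.0], np.float64(0.0)) ([33.0, 139.0, 190.0, 50.0], np.float64(0.0)) ([29.0, 139.0, 191.0, 46.0], np.float64(0.0))
-12 36 ([17.0, 132.0, 197.0, 24.0], np.float64(0.0)) ([42.0, 139.0, 188.0, 55.0], np.float64(0.0)) ([40.0, 132.0, 189.0, 46.0], np.float64(0.0)) ([25.0, 129.0, 194.0, 28.0], np.float64(0.0)) ([29.0, 136.0, 191.0, 40.0], np.float64(0.0)) ([25.0, 137.0, 192.0, 36.0], np.float64(0.0))
-15 28 ([24.0, 137.0, 200.0, 44.0], np.float64(0.0)) ([50.0, 140.0, 197.0, 70.0], np.float64(0.03)) ([48.0, 134.0, 194.0, 64.0], np.float64(0.0)) ([31.0, 132.0, 197.0, 46.0], np.float64(0.0)) ([38.0, 140.0, 196.0, 60.0], np.float64(0.0)) ([33.
[... 757 characters left out ...]
1.0, 131.0, 205.0, 45.0], np.float64(0.0)) ([37.0, 138.0, 202.0, 58.0], np.float64(0.0)) ([33.0, 139.0, 204.0, 54.0], np.float64(0.0))
-18 32 ([21.0, 133.0, 212.0, 34.0], np.float64(0.0)) ([46.0, 138.0, 200.0, 62.0], np.float64(0.0)) ([43.0, 132.0, 200.0, 53.0], np.float64(0.0)) ([28.0, 129.0, 207.0, 37.0], np.float64(0.0)) ([33.0, 136.0, 204.0, 48.0], np.float64(0.0)) ([29.0, 137.0, 206.0, 45.0], np.float64(0.0))
-18 36 ([18.0, 130.0, 219.0, 26.0], np.float64(0.0)) ([41.0, 136.0, 200.0, 52.0], np.float64(0.0)) ([40.0, 130.0, 201.0, 44.0], np.float64(0.0)) ([25.0, 127.0, 212.0, 28.0], np.float64(0.0)) ([29.0, 134.0, 206.0, 39.0], np.float64(0.0)) ([25.0, 134.0, 209.0, 35.0], np.float64(0.0))
```

Run:
```python
from plan import *
from h import read_state
E0=C0-.15*u; s=read_state()
p=E0-.03*u;p[2]=.14
R=Ro.from_matrix(s['tcp_rot'])
print(np.degrees((target(-15,34)*R.inv()).as_rotvec()).round(1),((p-s['position'])*100).round(2))
print('to pitch28',np.degrees((target(-15,28)*target(-15,34).inv()).as_rotvec()).round(1),'ins .048',(u*4.8).round(2))
q=s['joint_positions']
dv=(target(-15,34)*R.inv()).as_rotvec()
for k in range(1,7):
    q,e=ik(s['position']+(p-s['position'])*k/6,Ro.from_rotvec(dv*k/6)*R,q);P=pts(q);cx=(P-C0)@u;print(q.round(0),round(e,4),cx.max().round(3),P[:,2].min().round(3))
```

```text
[ 4.5  8.6 -5.2] [  0.36   1.05 -17.77]
to pitch28 [-1.6 -5.8  0. ] ins .048 [ 4.75 -0.72  0.  ]
[ -5.  20. 138. 190.  42. -96.] 0.0 -0.182 0.282
[ -4.  25. 139. 191.  46. -95.] 0.0 -0.181 0.255
[ -3.  30. 139. 192.  50. -94.] 0.0 -0.181 0.228
[ -2.  35. 139. 193.  53. -92.] 0.0 -0.181 0.199
[ -1.  40. 139. 193.  56. -91.] 0.0 -0.18 0.17
[ -1.  44. 139. 194.  59. -89.] 0.0 -0.18 0.14
```

Request:
send_rows(moves=[0.6,1.1,-0.6,0,0.1,-2.2,-1,0.6,1.1,-0.6,0,0.1,-2.2,-1,0.6,1.1,-0.6,0,0.1,-2.2,-1,0.6,1.1,-0.6,0,0.1,-2.2,-1,0.6,1.1,-0.7,0,0.1,-2.2,-1,0.5,1.1,-0.7,0.1,0.1,-2.2,-1,0.5,1,-0.7,0.1,0.2,-2.2,-1,0.5,1,-0.7,0.2,0.2,-2.4,-1,0,0,0,0,0,0,-1,0,0,0,0,0,0,-1])

```text
time_s: 6.45
position: [0.5214, 0.0423, 0.1385]
tcp_rot: [[0.542, -0.261, 0.799], [-0.147, -0.965, -0.216], [0.828, -0.0, -0.561]]
force: [-0.7, 0.1, 0.6]
opening: 0.005
```

Run:
```python
from h import *
s=log(); print(s['tcp_rot'].round(3)); snap('wrist','w2');
```

```text
6.45 [ -0.6   44.28 138.71 194.02  58.75 -89.1 ] [0.5214 0.0423 0.1385] [-0.7  0.1  0.6]
[[ 0.542 -0.261  0.799]
 [-0.147 -0.965 -0.216]
 [ 0.828 -0.    -0.561]]
```

View pics/w2.png

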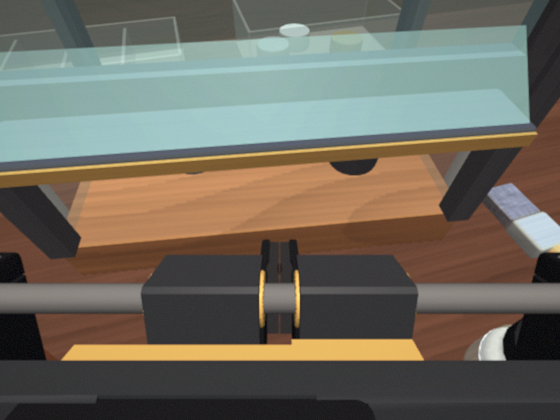

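Run:
```python
from h import *
w=load('w2')
cv2.imwrite('pics/w2z.png',cv2.resize(w['pixels'][100:180,440:560,::-1],None,fx=6,fy=6,interpolation=cv2.INTER_CUBIC))
C0=np.array([.700,.016,0]);a=np.radians(-8.63);u=np.array([np.cos(a),np.sin(a),0]);v=np.array([-np.sin(a),np.cos(a),0])
def cabplane(c,px,xc):
    o,d=ray(c,*px); s=(xc-(o-C0)@u)/(d@u); P=o+s*d; return P.round(4),((P-C0)@v).round(4)
im=cv2.cvtColor(w['pixels'],cv2.COLOR_RGB2HSV)
m=(im[:,:,0]>15)&(im[:,:,0]<30)&(im[:,:,1]>110)&(im[:,:,2]>90)
for c in (20,100,200,280,350,450,500):
    r=np.where(m[110:200,c])[0]+110
    print(c,r.min() if len(r) else None,r.max() if len(r) else None, [cabplane(w,(c,k),-.15) for k in ((r.min()-.5,r.max()+.5) if len(r) else ())])
```

```text
20 171 186 [(array([0.5691, 0.1531, 0.1886]), np.float64(0.1159)), (array([0.57  , 0.1589, 0.1784]), np.float64(0.1218))]
100 165 179 [(array([0.5638, 0.118 , 0.1885]), np.float64(0.0804)), (array([0.5644, 0.1219, 0.1789]), np.float64(0.0843))]
200 157 171 [(array([0.5568, 0.0724, 0.1888]), np.float64(0.0342)), (array([0.5571, 0.0742, 0.1789]), np.float64(0.0361))]
280 151 164 [(array([0.5511, 0.0345, 0.1887]), np.float64(-0.004)), (array([0.5511, 0.0345, 0.1794]), np.float64(-0.0041))]
350 146 159 [(array([5.459e-01, 3.000e-04, 1.885e-01]), np.float64(-0.0387)), (array([ 0.5457, -0.0013,  0.179 ]), np.float64(-0.0403))]
450 138 151 [(array([ 0.5382, -0.0504,  0.1888]), np.float64(-0.0899)), (array([ 0.5376, -0.0544,  0.1791]), np.float64(-0.094))]
500 134 148 [(array([ 0.5342, -0.0765,  0.1889]), np.float64(-0.1163)), (array([ 0.5334, -0.0822,  0.1784]), np.float64(-0.1221))]
```

View pics/w2z.png

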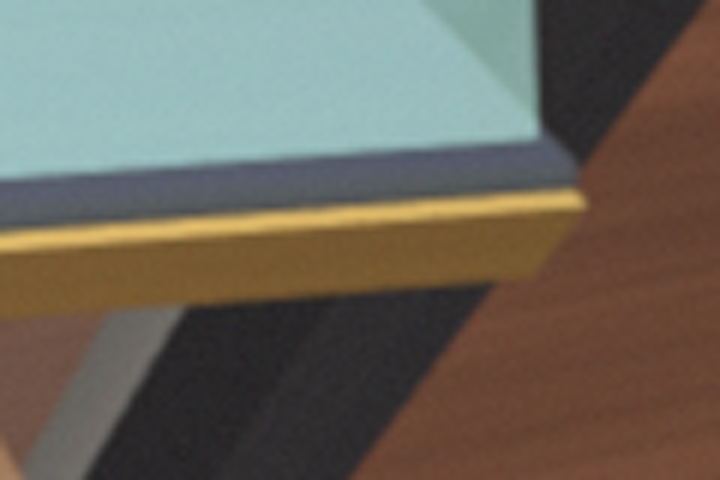

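Request:
send_rows(moves=[-0.4,-1.5,0,1.2,-0.2,0,-1,-0.4,-1.5,0,1.2,-0.2,0,-1,-0.4,-1.5,0,1.2,-0.1,0,-1,-0.4,-1.5,0,1.2,-0.2,0,-1,0,0,0,0,0,0.5,-1,0,0,0,0,0,0.5,-1,0,0,0,0,0,0,-1,0,0,0,0,0,0,-1])

```text
time_s: 7.3
position: [0.5685, 0.0352, 0.1491]
tcp_rot: [[0.452, -0.262, 0.853], [-0.124, -0.965, -0.23], [0.883, -0.001, -0.469]]
force: [0.4, 0.3, 0.7]
opening: 0.004
```

Run:
```python
from h import *
s=log(); print(s['tcp_rot'].round(3)); snap('wrist','w3');
```

```text
7.3 [ -1.    45.88 134.39 194.09  62.31 -89.84] [0.5685 0.0352 0.1491] [0.4 0.3 0.7]
[[ 0.452 -0.262  0.853]
 [-0.124 -0.965 -0.23 ]
 [ 0.883 -0.001 -0.469]]
```

View pics/w3.png

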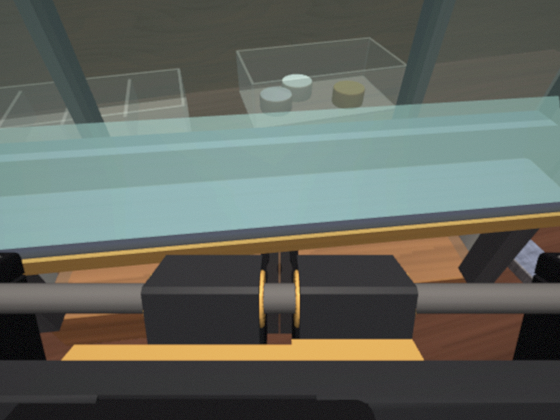

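Request:
send_rows(moves=[0,0,0,0,0,0.3,-1,0,0,0,0,0,0.3,-1,0,0,0,0,0,0.3,-1,0,0,0,0,0,0.3,-1,0,0,0,0,0,0.3,-1])

```text
time_s: 7.85
position: [0.5684, 0.0352, 0.1633]
tcp_rot: [[0.454, -0.262, 0.852], [-0.124, -0.965, -0.23], [0.882, -0.001, -0.471]]
force: [-0.2, -0.5, -2.9]
opening: 0.008
```

Request:
send_rows(moves=[0,0,0,0,0,0.4,-1,0,0,0,0,0,0.4,-1,0,0,0,0,0,0.4,-1,0,0,0,0,0,0.4,-1,0,0,0,0,0,0.4,-1,0,0,0,0,0,0.4,-1,0,0,0,0,0,0.4,-1,0,0,0,0,0,0.4,-1,0,0,0,0,0,0.4,-1,0,0,0,0,0,0.4,-1,0,0,0,0,0,0.4,-1,0,0,0,0,0,0.4,-1,0,0,0,0,0,0.3,-1,0,0,0,0,0,0,-1,0,0,0,0,0,0,-1])

```text
time_s: 9.35
position: [0.5695, 0.0351, 0.2153]
tcp_rot: [[0.451, -0.262, 0.854], [-0.124, -0.965, -0.231], [0.884, -0.001, -0.467]]
force: [-1.4, 0.8, -1.8]
opening: 0.002
```

```bash
cat > meas.py <<'E'
from h import *
C0=np.array([.700,.016,0]);a=np.radians(-8.63);u=np.array([np.cos(a),np.sin(a),0]);v=np.array([-np.sin(a),np.cos(a),0])
def cabplane(c,px,xc):
    o,d=ray(c,*px); s=(xc-(o-C0)@u)/(d@u); P=o+s*d; return P[2].round(4),((P-C0)@v).round(4)
def brass(w,r0,r1,cols):
    im=cv2.cvtColor(w['pixels'],cv2.COLOR_RGB2HSV)
    m=(im[:,:,0]>15)&(im[:,:,0]<30)&(im[:,:,1]>110)&(im[:,:,2]>90)
    for c in cols:
        r=np.where(m[r0:r1,c])[0]+r0
        print(c,(r.min(),r.max()) if len(r) else None, [cabplane(w,(c,k),-.15) for k in ((r.min()-.5,r.max()+.5) if len(r) else ())])
E
python3 - <<'E'
from meas import *
s=log(); w=snap('wrist','w4'); snap('top','t4')
brass(w,150,275,(60,100,200,350,450,500))
E
```

```text
9.35 [ -1.01  33.3  132.7  196.7   48.65 -94.41] [0.5695 0.0351 0.2153] [-1.4  0.8 -1.8]
60 (np.int64(267), np.int64(274)) [(np.float64(0.2492), np.float64(0.0921)), (np.float64(0.2438), np.float64(0.0946))]
100 (np.int64(264), np.int64(274)) [(np.float64(0.2487), np.float64(0.0765)), (np.float64(0.2411), np.float64(0.0793))]
200 None []
350 (np.int64(241), np.int64(254)) [(np.float64(0.2489), np.float64(-0.0294)), (np.float64(0.2385), np.float64(-0.031))]
450 (np.int64(232), np.int64(245)) [(np.float64(0.2488), np.float64(-0.0756)), (np.float64(0.2381), np.float64(-0.0797))]
500 (np.int64(227), np.int64(240)) [(np.float64(0.2491), np.float64(-0.0994)), (np.float64(0.2383), np.float64(-0.1048))]
```

View pics/w4.png

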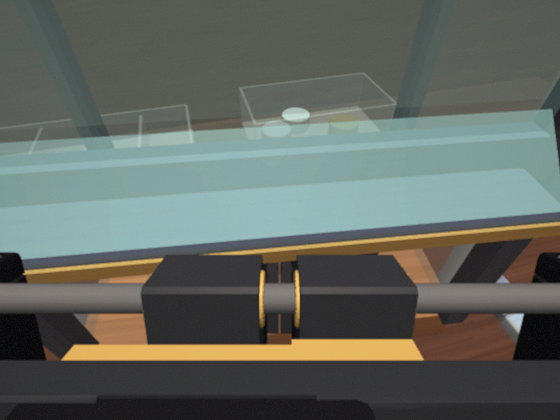

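View pics/t4.png

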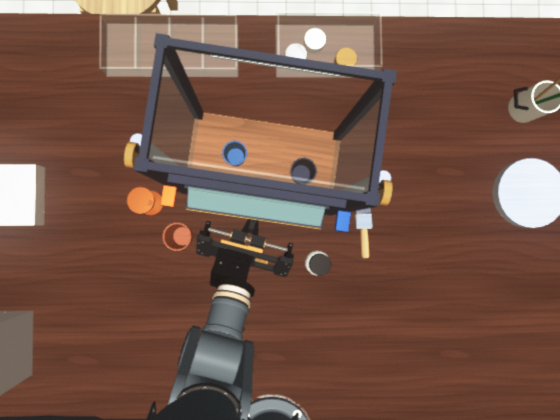

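Request:
send_rows(moves=[0,0,0,0,0,0.2,-1,0,0,0,0,0,0.3,-1,0,0,0,0,0,0.2,-1,0,0,0,0,0,0.2,-1,0,0,0,0,0,0,-1,0,0,0,0,0,0,-1])

```text
time_s: 10.05
position: [0.5691, 0.0351, 0.2241]
tcp_rot: [[0.451, -0.262, 0.853], [-0.124, -0.965, -0.231], [0.884, -0.001, -0.468]]
force: [-1.8, 0.3, -1.3]
opening: 0.006
```

Run:
```python
from meas import *
s=log(); w=snap('wrist','w5')
brass(w,150,275,(100,350,450,500))
```

```text
10.05 [ -1.01  31.61 132.37 197.25  46.67 -95.23] [0.5691 0.0351 0.2241] [-1.8  0.3 -1.3]
100 (np.int64(263), np.int64(274)) [(np.float64(0.2578), np.float64(0.0765)), (np.float64(0.2495), np.float64(0.0796))]
350 (np.int64(240), np.int64(253)) [(np.float64(0.258), np.float64(-0.0295)), (np.float64(0.2476), np.float64(-0.0311))]
450 (np.int64(231), np.int64(244)) [(np.float64(0.2579), np.float64(-0.0756)), (np.float64(0.2473), np.float64(-0.0797))]
500 (np.int64(227), np.int64(240)) [(np.float64(0.2575), np.float64(-0.0998)), (np.float64(0.2467), np.float64(-0.1052))]
```

Request:
send_rows(moves=[0,0,0,0,0,-0.3,-1,0,0,0,0,0,-0.6,-1,0,0,0,0,0,-0.8,-1,0,0,0,0,0,-0.8,-1,0.4,1.5,0,-1.2,0.2,0,-1,0.4,1.5,0,-1.2,0.2,0,-1,0.4,1.5,0,-1.2,0.1,0,-1,0.4,1.5,0,-1.2,0.2,0,-1,0,0,0,0,0,0,-1,0,0,0,0,0,0,-1])

```text
time_s: 11.1
position: [0.5215, 0.0421, 0.1987]
tcp_rot: [[0.541, -0.262, 0.799], [-0.147, -0.965, -0.216], [0.828, -0.001, -0.561]]
force: [-0.6, -0.4, 1.0]
opening: 0.003
```

Run:
```python
from meas import *
s=log(); print(s['tcp_rot'].round(3)); w=snap('wrist','w6')
brass(w,100,275,(20,100,200,280,350,450,500))
from plan import *
for z in (.26,.32):
  for pitch in (24,28):
    p=C0-.15*u-.033*u; p[2]=z; q,e=ik(p,target(-10,pitch),s['joint_positions']);print(z,pitch,q.round(0),e.round(3))
```

```text
11.1 [ -0.59  31.25 136.56 197.38  44.18 -94.31] [0.5215 0.0421 0.1987] [-0.6 -0.4  1. ]
[[ 0.541 -0.262  0.799]
 [-0.147 -0.965 -0.216]
 [ 0.828 -0.001 -0.561]]
20 (np.int64(156), np.int64(172)) [(np.float64(0.2577), np.float64(0.1104)), (np.float64(0.2478), np.float64(0.1161))]
100 (np.int64(151), np.int64(166)) [(np.float64(0.2572), np.float64(0.0767)), (np.float64(0.2477), np.float64(0.0805))]
200 (np.int64(143), np.int64(158)) [(np.float64(0.2575), np.float64(0.0324)), (np.float64(0.2478), np.float64(0.0342))]
280 (np.int64(137), np.int64(152)) [(np.float64(0.2576), np.float64(-0.0043)), (np.float64(0.2477), np.float64(-0.0043))]
350 (np.int64(132), np.int64(147)) [(np.float64(0.2574), np.float64(-0.0374)), (np.float64(0.2474), np.float64(-0.0391))]
450 (np.int64(125), np.int64(139)) [(np.float64(0.2572), np.float64(-0.0867)), (np.float64(0.2476), np.float64(-0.0907))]
500 (np.int64(121), np.int64(135)) [(np.float64(0.2574), np.float64(-0.112)), (np.float64(0.2477), np.float64(-0.1174))]
0.26 24 [ -3.  27. 140. 189.  51. -93.] 0.034
0.26 28 [ -5.  24. 139. 187.  45. -92.] 0.0
0.32 24 [ -5.  15. 137. 188.  38. -94.] 0.0
0.32 28 [ -5.  11. 134. 190.  28. -96.] 0.0
```

View pics/w6.png

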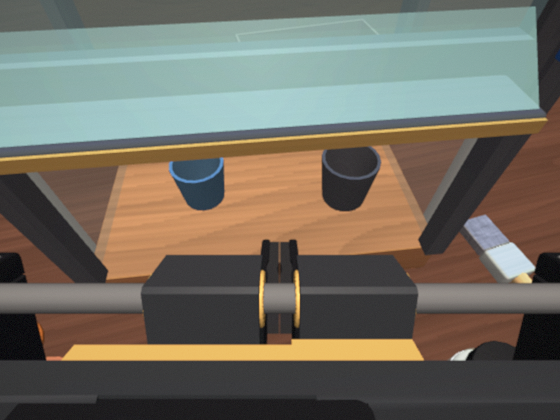

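Request:
send_rows(moves=[-0.6,-1,0.7,-0.2,-0.1,1.5,-1,-0.6,-1,0.7,-0.1,-0.1,1.5,-1,-0.6,-1,0.7,0,-0.1,1.5,-1,-0.6,-1,0.7,0,-0.1,1.5,-1,-0.6,-1,0.6,0,-0.1,1.5,-1,-0.5,-1.2,0.6,0,-0.2,1.5,-1,-0.5,-1.2,0.6,0,-0.2,1.5,-1,-0.5,-1.2,0.6,0,-0.1,1.5,-1,0,0,0,0,0,0,-1,0,0,0,0,0,0,-1])

```text
time_s: 12.15
position: [0.5182, 0.0319, 0.3184]
tcp_rot: [[0.42, -0.177, 0.89], [-0.036, -0.983, -0.179], [0.907, 0.043, -0.419]]
force: [-0.4, -0.8, -0.1]
opening: 0.009
```

Run:
```python
from meas import *
s=log(); w=snap('wrist','w7'); t=snap('top','t7'); snap('scene','s7')
w=w['pixels'][:,:,::-1]; t=t['pixels'][:,:,::-1]
cv2.imwrite('pics/w7z.png',cv2.resize(w[220:350,0:170],None,fx=4.5,fy=4.5,interpolation=cv2.INTER_CUBIC))
cv2.imwrite('pics/t7z.png',cv2.resize(t[175:235,150:215],None,fx=9,fy=9,interpolation=cv2.INTER_CUBIC))
```

```text
12.15 [ -5.78  14.28 136.55 188.62  36.26 -97.35] [0.5182 0.0319 0.3184] [-0.4 -0.8 -0.1]
```

View pics/w7.png

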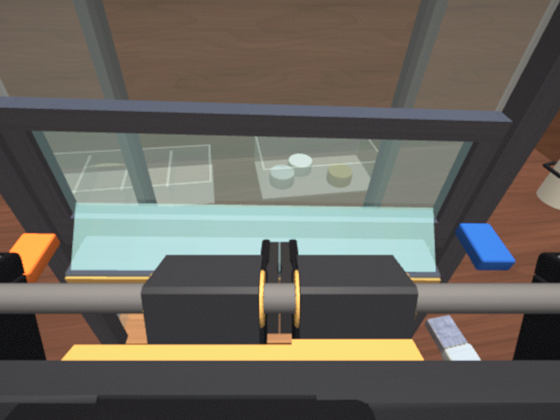

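View pics/w7z.png

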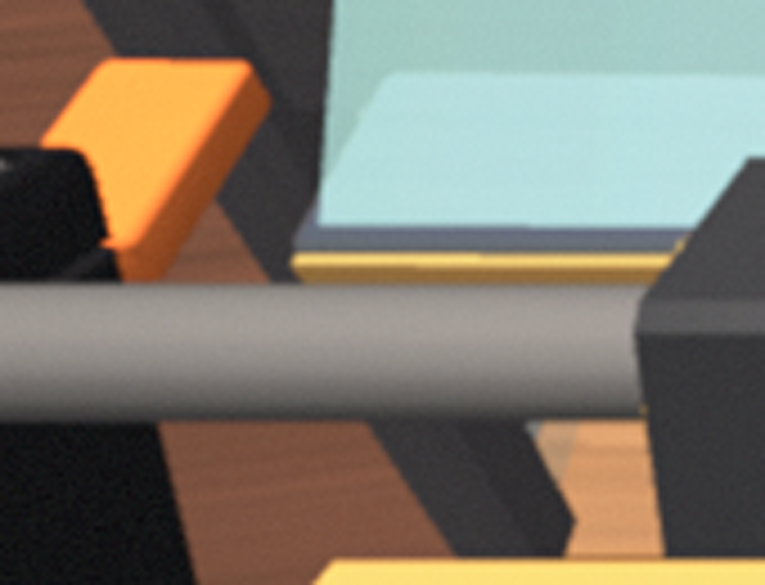

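View pics/t7.png

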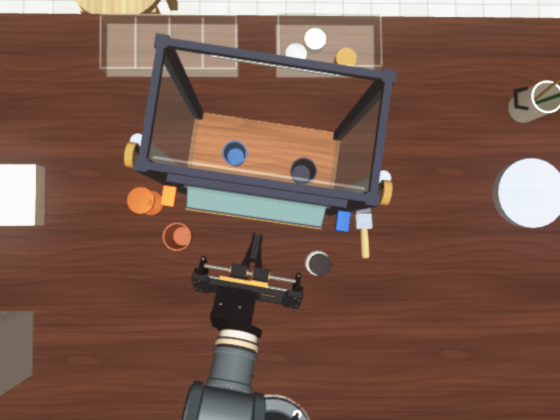

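Run:
```python
from meas import *
w=load('w7')
W=lambda X,Y:((X+.5)/4.5-.5,(Y+.5)/4.5-.5+220)
print('clip FRtop',cabplane(w,W(137,249),-.15),'BRtop',cabplane(w,W(252,64),-.11),'brass top-front edge',[cabplane(w,W(x,y),-.15) for x,y in ((300,262),(480,267),(300,256))],'bottom',cabplane(w,W(305,281),-.15))
t0=load('top0')['pixels'].astype(int);t7=load('t7')['pixels'].astype(int)
d=np.abs(t0-t7).sum(2)>60; d=d[:, :]; print('changed px outside sash/hand: ', {n:int(d[b[1]:b[3],b[0]:b[2]].sum()) for n,b in dict(gob=(122,183,164,217),tumb=(160,220,194,252),jar=(303,248,335,278),brush=(353,206,375,262),cb=(218,138,250,168),cd=(285,155,320,186)).items()})
```

```text
clip FRtop (np.float64(0.2592), np.float64(0.1624)) BRtop (np.float64(0.2591), np.float64(0.1635)) brass top-front edge [(np.float64(0.2559), np.float64(0.1387)), (np.float64(0.2548), np.float64(0.1109)), (np.float64(0.2575), np.float64(0.1381))] bottom (np.float64(0.2508), np.float64(0.1398))
changed px outside sash/hand:  {'gob': 0, 'tumb': 0, 'jar': 0, 'brush': 0, 'cb': 0, 'cd': 0}
```

```bash
python3 -c "
from h import *
print(hand_in()); s=read_state(); print(s['time_s'],s['force'].round(1))"
```

```text
the job is handed in; nothing more can be done
None
the job is handed in; nothing more can be done
```

I pushed the window up from under its lip with the closed fingertips, about 69 mm. I then lowered the fingers clear, drew the hand back and raised it, and handed the job in at about 12 s. There was no verdict.

- **Speed and force:** the push was slow (40 mm/s or less), and the force readings I took while pushing were about 3 N. Nothing touched the glass or the shield.
- **Height:** with the hand away, the brass strip's mid-height measured about 252.6 mm. The orange clip's mid-height measured about 253.2 mm, from its top edge at 259.2 mm.
- **Disagreement between views:** the last wrist view put the strip's top edge at 255 to 257.5 mm, against 257.4 mm in the earlier one. That is about 2 mm of spread, well inside the 8 mm allowed.
- **Everything else:** the top pictures from before and after showed no changed pixels around either cup, the tumbler, the goblet, the jar or the brush. The hand ended about 30 mm in front of the lip, touching nothing.

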